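# Close the pressure vessel: swing the bridge home and tighten the click cap

### The job

Close the pressure vessel in its station: swing the bridge over the vessel until it is fully home against its stop, without slamming it or pressing it hard, and then, keeping it home, turn the orange cap clockwise (seen from above) by its wing until you feel it click. Stop after one, two or at most three clicks, do not crush the cap, and leave the bottles, beaker and vial where they stand.

Things in the scene. Friction and masses are not known exactly. Their poses are not given: they have to be found in the camera images.
- station: closing station fixed to the bench: base plate 105 x 180 x 14 mm with a steel vessel (70 mm wide, white lid 72 mm above the bench). Origin on the bench under the vessel's axis; z up. The bridge's pivot post stands 70 mm from that axis along the station's -y, the stop jaw (97 mm high) 52 mm along +y. When home, the bridge lies over the vessel along the station's y axis.
- pivot (a point): vertical axis of the bridge's hinge, on top of the hinge, 98 mm above the bench
- bridge_arm (a joint): angle of the grey swing bridge about the pivot, rad: 0 = fully home over the vessel against its stop, positive = swung open, counter-clockwise seen from above (towards the station's -x), at most 1.35. It stays where it is left (friction about 0.3 N m), so turning the cap off its axis can drag it open. The bar is 22 mm wide, its top 97 mm above the bench.
- handle_pin (a point): centre of the top of the bridge's handle: an upright black pin 12 mm in diameter at the free end of the bar, 145 mm from the pivot; it rises from the bar (97 mm above the bench) to 138 mm above the bench. Push it gently: the bridge is not to be pressed with over 45 N
- telltale (a joint): small white pin in the middle of the wing's top, m: 0 at the start, rises by 0.2 mm a click, too little to see or read reliably. Feel the clicks instead: turned clockwise, the cap runs freely (0.03 N m) for a hidden 0.9 to 2.6 rad until its foot sits on the lid; then the torque climbs to 0.3 N m or a little more and falls to about nothing at each click, every 0.52 rad. Backwards it loosens.
- brown_bottle: bystander: brown reagent bottle with a white cap, 52 mm wide, 105 mm tall, origin at the centre of its underside
- buffer_bottle: bystander: white bottle with a blue cap, 44 mm wide, 66 mm tall, origin at the centre of its underside
- beaker: bystander: clear beaker 57 mm wide, 71 mm tall, origin at the centre of its underside
- red_vial: bystander: small vial with a red cap, 23 mm wide, 52 mm tall, origin at the centre of its underside
- cap: orange click cap on the bridge, 70 mm from the pivot. Origin on its axis, at its underside, 102 mm above the bench. A round cap 45 mm wide (102 to 112 mm) carries an upright wing 44 mm long (x axis), 14 mm thick (y axis), 112 to 138 mm above the bench, by which it is turned about the vertical (z axis); it does not rise or sink. A squeeze of 15 to 35 N is enough; over 50 N crushes it.
Things that resemble listed ones, but are neither listed nor needed, are in the scene too. There is more than one size of the station; the job needs the largest.

How it is judged (in metres and radians):
On the way, in this order (a step that is already met when the one before it is completed fails the run):
1. the bridge is fully home (within 0.03 rad) before the cap has clicked (value of joint bridge_arm below 0.03 rad and value of joint telltale below 0.0001 m), for 0.2 s.
2. the cap has been turned until it clicked at least once (value of joint telltale above 0.00014 m), for 0.1 s.
At the end, for the whole second after the job is handed in: The bridge is home (within 0.03 rad of its stop), and the cap has been tightened by one, two or three clicks (tell-tale between 0.14 and 0.72 mm) (value of joint bridge_arm below 0.03 rad and value of joint telltale between 0.00014 and 0.00072 m); the robot touches nothing.
It fails at once if the cap clicks while the bridge is not home (more than 0.06 rad open), or it is turned on into a fourth click ((value of joint telltale above 0.00014 m and value of joint bridge_arm above 0.06 rad) or value of joint telltale above 0.00072 m).
It fails at once if the bridge is slammed home (still faster than 1.2 rad/s within 0.03 rad of its stop) (value of joint bridge_arm below 0.03 rad and velocity of joint bridge_arm below -1.2 rad/s).
It fails at once if a bystander is moved by more than 15 mm (distance of any of brown_bottle, buffer_bottle, beaker, red_vial from where it was at the start of the episode above 0.015 m).
It fails at once if the station or its bridge is pressed hard: fingers press on it with more than 45 N while they are not on the cap (contact force between the fingers and station above 45 N and contact force between the fingers and cap below 1 N).
It fails at once if the cap is crushed: the fingers' forces on it add up to more than 100 N (50 N a finger) (contact force between the fingers and cap above 100 N).
It also fails if it takes over 72 s, if anything falls off the work surface, if the arm or the gripper's body presses on something with over 40 N, if the wrist force passes 120 N, or if a joint passes its speed limit or range.

### The arm

A 6-joint arm with a two-finger parallel gripper is mounted at the origin on a cart in front of the work surface, level with it; the furniture and walls round the work are solid. World frame = base frame: x ahead of the robot, y to its left, z up, the work surface at z = 0. Lengths are in mm, angles in rad, forces in N, time in s.
With the tool pointing down it reaches from about 350 to 950 mm from the base axis. Payload 17.4 kg.
Tool frame: the origin (TCP) lies midway between the tips of the shut fingers; the grasp point (between the pads) lies 19 mm behind it; y points along the fingers, z is the direction in which the jaws open and shut, and the axes are right-handed (so a half turn about y gives the same grasp; the last joint's range is limited). The gripper opens to 93 mm and grips with 3 to 60 N. Pads are 15 mm wide; open, the fingers measure 128 mm over their backs; the gripper's body (75 mm by 188 mm) begins 65 mm behind the grasp point.
Start: joints at [-1.344, 0.116, 1.442, -0, 1.584, -0.038], TCP at [176.649, -651.481, 218.646] pointing down, gripper open.
Joint ranges: [-2.83, 2.83], [-0.83, 2.19], [0.07, 2.5], [-1.14, 4.28], [0.01, 3], [-2.97, 2.97]. Speed limits (rad/s): [1.89, 1.89, 2.22, 3.14, 3.14, 3.14].

### API

Orientations are given as [roll, pitch, yaw] about the fixed x, y, z axes, in that order (R = Rz(yaw) Ry(pitch) Rx(roll)).
In Python, from workcell import * gives the robot as it stands.
- The arm moves only by the tool move_arm, never from a script. Its argument "rows" is text: rows parted by semicolons, each of 4 numbers parted by spaces: the shift along the world's x, y, z in mm, then the turn about the world's z in degrees. In form: dx dy dz spin; .... A call has 1 to 10 rows; each row shifts and turns the commanded pose from where the row before left it; what a row does not reach is not made up. A row lasts 1/10 s, in which the tool goes at most 50 mm and 8.59 degrees, less where a joint would pass 70% of its speed; a pose out of reach is approached as far as the arm can. A call with a gripper value outside its range is refused whole. "fingers" is the finger opening in mm, from 0 to 93, set as the call begins (left out, the last holds). The fingers move at their own pace and stop on an object; "squeeze" is the grip in N (left out, the last holds). Time passes only in rows, so rows that do not move let the fingers close. It gives the time, the measured TCP pose, the force and the opening at its end, in the units of the state.
- get_state(): the state, without advancing time (a new reading comes with each control period).
- read_camera(name): name is "side" or "top"; returns the picture (400x640x3 uint8, red, green, blue); there is no depth.
- camera_params(name): a dict with "fov_y" (degrees; the focal length in pixels is half the picture's height over the tangent of half this angle, whatever the lens; pixels are square), "cx", "cy" (the principal point, pixels), "world_to_cam" (4x4, takes a point from world to camera coordinates). Camera axes: x right, y down, z forward; pixel columns grow to the right and rows downward; lengths in mm; the calibration is good to about 2 mm. A picture is of the moment at which its call begins. camera_params takes no time and is no camera call.
- job_done(): hands the job in, once; it reports no verdict.
The state is a dict: "t": time; "qpos": joint angles; "joint_vel": joint speeds; "effort": joint torques, N m; "tool_pos": TCP position; "tool_rot": TCP orientation; "contact_force": force on the tool from outside, world axes, zero at the start; "moment": the same for the moment, N m; "grip_width": finger opening in mm.
Only numpy, scipy, OpenCV 4.12 (cv2) and the standard library are available. Lean on these libraries where they do the work, as an engineer would, in place of code of your own. Each camera call takes 0.05 s, during which the arm holds its last target. There are 200 camera calls.

## Working session

There is one attempt and no reset: what is moved stays moved. The work goes in short steps, Python scripts to look and compute and a tool call to move; the robot and the scene stay as the last step left them, time stands still between calls to the robot, and variables do not carry over. Pictures are saved under pics/ and viewed, about 8 in all and at most 12, crops included, and the job is handed in when it is done.

Besides the shell and the picture viewer there is one more tool, called after "Call:" as a command line: name --argument value ..., lists and objects as JSON in quotes. move_arm: Moves the arm, as the interface text tells. Its arguments: {"type":"object","properties":{"rows":{"type":"string"},"fingers":{"type":"number"},"squeeze":{"type":"number"}},"required":["rows"]}

```bash
mkdir -p pics; python3 - <<'E'
from workcell import *
import cv2
for n in("side","top"):
    im=read_camera(n); cv2.imwrite(f"pics/{n}0.png",im[:,:,::-1]); p=camera_params(n); print(n,p)
s=get_state(); print(s)
E
```

```text
side {'fov_y': 44.46742328367424, 'cx': 327.3159132223023, 'cy': 205.00578154475318, 'world_to_cam': array([[ 9.55641503e-01, -2.94297074e-01, -1.17707158e-02,
        -5.11894280e+02],
       [-2.51402283e-01, -7.94228915e-01, -5.53170247e-01,
         1.92017207e+02],
       [ 1.53447742e-01,  5.31591631e-01, -8.32985071e-01,
         1.28221267e+03],
       [ 0.00000000e+00,  0.00000000e+00,  0.00000000e+00,
         1.00000000e+00]])}
top {'fov_y': 52.20369879719078, 'cx': 322.30628633072007, 'cy': 200.83269240168326, 'world_to_cam': array([[ 3.37179691e-02, -9.99431160e-01,  6.74916752e-04,
        -9.41538763e+00],
       [-9.78057762e-01, -3.31357885e-02, -2.05681873e-01,
         5.39915397e+02],
       [ 2.05587237e-01,  6.27506747e-03, -9.78618675e-01,
         1.12701368e+03],
       [ 0.00000000e+00,  0.00000000e+00,  0.00000000e+00,
         1.00000000e+00]])}
{'t': 0.1, 'qpos': array([-1.34378751e+00,  1.16447249e-01,  1.44219468e+00,  5.09706398e-06,
        1.58398322e+00, -3.78011370e-02]), 'joint_vel': array([ 0.00061597, -0.00418158, -0.00018729,  0.00125465, -0.00046884,
       -0.00025654]), 'effort': array([ 3.35852186e-03, -7.22891521e+01, -6.23865581e+01,  7.81464041e-02,
        2.27877178e-02, -3.28535987e-05]), 'tool_pos': array([ 176.61727605, -651.30084152,  217.9751252 ]), 'tool_rot': array([-1.57182789e+00,  4.41130211e-05, -2.87678266e+00]), 'contact_force': array([ 0.60538757,  0.21693866, -0.36236264]), 'moment': array([ 0.01665404,  0.01541293, -0.01743336]), 'grip_width': 92.97969071922198}
```

View pics/side0.png

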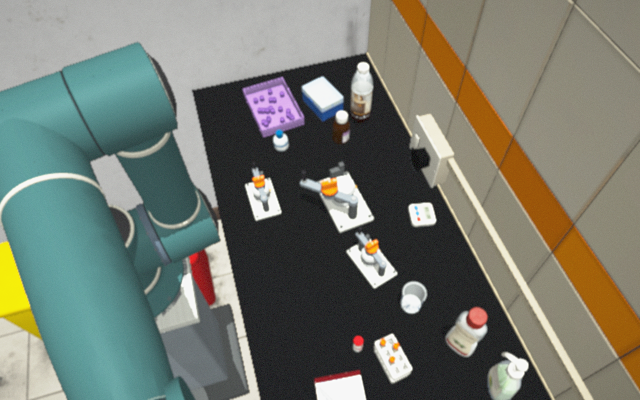

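View pics/top0.png

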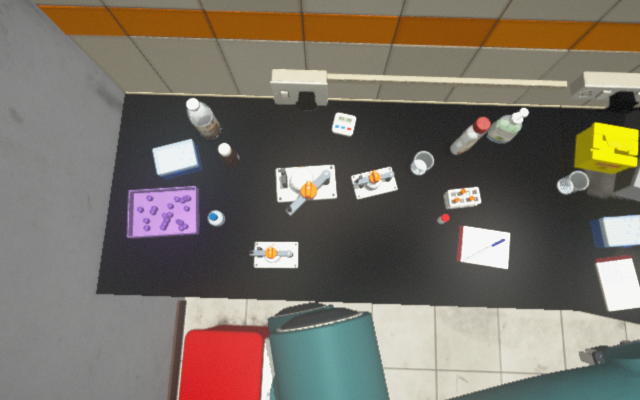

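Candidates for the station: the large one at top px (306,183), a medium one at (374,181) and a small one at (276,255). The orange test rack at (462,197) is not a station. I choose (306,183), which has the biggest plate, and check it in a crop.

```bash
cat > h.py <<'E'
import numpy as np,cv2
from workcell import *
def ray(n,u,v):
    p=camera_params(n);f=200/np.tan(np.radians(p["fov_y"]/2));W=p["world_to_cam"];R,t=W[:3,:3],W[:3,3]
    return -R.T@t, R.T@np.array([(u-p["cx"])/f,(v-p["cy"])/f,1])
def onz(n,u,v,z):
    o,d=ray(n,u,v);return (o+d*(z-o[2])/d[2])[:2]
def proj(n,P):
    p=camera_params(n);f=200/np.tan(np.radians(p["fov_y"]/2));W=p["world_to_cam"];c=W[:3,:3]@P+W[:3,3]
    return f*c[0]/c[2]+p["cx"],f*c[1]/c[2]+p["cy"]
E
python3 - <<'E'
from h import *
a=cv2.imread("pics/top0.png")[150:230,260:350];b=cv2.imread("pics/side0.png")[150:240,290:380]
a=cv2.resize(a,(400,356),interpolation=2);b=cv2.resize(b,(400,400),interpolation=2)[:356]
cv2.imwrite("pics/c0.png",np.hstack([a,b]))
im=cv2.imread("pics/top0.png");hsv=cv2.cvtColor(im,cv2.COLOR_BGR2HSV)
m=cv2.inRange(hsv,(5,150,120),(22,255,255));n,l,st,c=cv2.connectedComponentsWithStats(m)
for i in range(1,n):
    if st[i,4]>15 and c[i,1]>100: print(st[i],c[i],onz("top",*c[i],125))
w=cv2.inRange(hsv,(0,0,170),(180,60,255));w[:, :]=w
n,l,st,c=cv2.connectedComponentsWithStats(w)
for i in range(1,n):
    if 265<c[i,0]<345 and 150<c[i,1]<215 and st[i,4]>30: print("w",st[i],c[i],onz("top",*c[i],14))
for k in [(276,166),(335,165),(337,199),(277,203)]: print(k,onz("top",*k,14))
E
```

```text
[596 163  24   5  52] [607.67307692 164.94230769] [ 654.15077715 -780.63850924]
[369 170  11  13  82] [374.09756098 176.86585366] [ 597.85782052 -132.20282813]
[300 182  17  16 175] [308.30285714 190.56571429] [552.89080205  47.7125769 ]
[265 248  12  10  81] [270.61728395 252.74074074] [380.07780795 140.78509131]
w [ 276  165   61   50 1652] [305.81234867 183.32808717] [601.26769542  60.89539364]
(276, 166) [652.77753286 154.31439678]
(335, 165) [662.08165706 -25.94315497]
(337, 199) [555.89899846 -34.86130735]
(277, 203) [537.53248292 144.72848515]
```

View pics/c0.png

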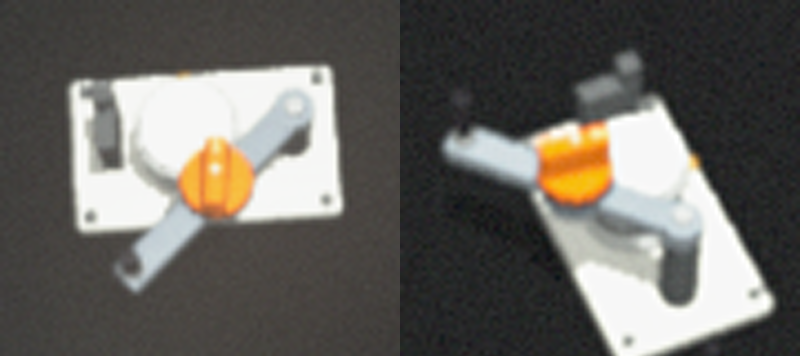

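```bash
python3 - <<'E'
from h import *
s=400/90
T=lambda x,y:(260+x/s-.5+.5/s,150+y/s-.5+.5/s); S=lambda x,y:(290+x/s-.4,150+y/s-.4)
C=np.array([onz("top",*T(*k),14) for k in[(72,82),(328,68),(342,212),(80,232)]])
print(C,C.mean(0),[np.linalg.norm(C[i]-C[i-1]) for i in range(4)])
e=(C[0]-C[1])+(C[3]-C[2]);yaw=np.arctan2(-e[0],e[1]);print("yaw",yaw)
pv=onz("top",*T(295,105),98);pv2=onz("side",*S(283,216),98);print("pivot",pv,pv2)
print("lid",onz("top",*T(185,128),72))
im=cv2.imread("pics/top0.png");h=cv2.cvtColor(im,cv2.COLOR_BGR2HSV)
m=cv2.inRange(h,(5,150,120),(22,255,255));m[:, :298]=0;m[:180]=0;m[:,320:]=0;m[215:]=0
print("cap base top", onz("top",*T(215,182),112), "barend",onz("top",*T(125,280),97))
print("pin", onz("top",*T(127,267),110),onz("side",*S(60,97),138))
print("wing ends",[onz("top",*T(*k),138) for k in[(213,140),(215,210)]])
st=lambda p:p
E
```

```text
[[646.21067652 154.51291194]
 [662.19552549 -21.07979808]
 [561.04680218 -33.40876247]
 [541.2285859  143.0966375 ]] [602.67039752  60.78024722] [np.float64(105.6009975022682), np.float64(176.3187885958851), np.float64(101.89733848108429), np.float64(177.61452056930585)]
yaw 0.10133660217305286
pivot [611.34396324   0.83275173] [609.7889584    3.18518898]
lid [600.74301489  71.85797208]
cap base top [555.92885562  49.13970177] barend [494.65410076 103.4539062 ]
pin [500.5546681  101.44697819] [500.74330428  99.21723273]
wing ends [array([576.16358404,  50.31830443]), array([532.36004604,  47.29865787])]
```

Largest station confirmed: 105×178 plate, pivot about (610.5, 2), station yaw about 0.10. The pin is about (500.6, 100.3), 147 mm from the pivot, so the bridge is about 42° open. I'll push the pin from behind with the fingers shut.

Call:
move_arm --rows "15 36 0 8.5;15 36 0 8.5;15 36 0 8.5;15 36 0 8.5;15 36 0 8.5;15 36 0 8.5;15 36 0 8.5;15 36 0 8.5;15 36 0 8.5;15 36 0 8.5" --fingers 0 --squeeze 20

```text
t: 1.1
tool_pos: [326.8, -290.0, 218.5]
tool_rot: [-1.571, 0.0, -1.387]
contact_force: [-0.3, -1.3, 0.1]
grip_width: 17.9
```

Call:
move_arm --rows "15 36 0 8.5;15 36 0 8.5;15 36 0 8.5;15 36 0 8.5;15 36 0 8.5;15 36 0 8.5;15 36 0 8.5;15 36 0 8.5;15 36 0 8.5;0 0 0 8.5"

```text
t: 2.1
tool_pos: [462.3, 35.9, 218.1]
tool_rot: [-1.57, 0.001, 0.1]
contact_force: [-0.5, -1.0, 0.2]
grip_width: 0.9
```

Call:
move_arm --rows "2 6 -20 8.5;2 6 -20 8.5;2 6 -20 8.5;2 6 -20 8.5;0 5 -20 8.5;0 2 -8 0;0 0 0 0"

```text
t: 2.8
tool_pos: [469.1, 63.6, 109.7]
tool_rot: [-1.57, 0.001, 0.828]
contact_force: [0.3, 0.0, 0.3]
grip_width: 0.7
```

```bash
python3 - <<'E'
from h import *
a=read_camera("top")[130:240,240:360,::-1];b=read_camera("side")[130:240,270:390,::-1]
cv2.imwrite("pics/c1.png",np.hstack([cv2.resize(i,(400,366),interpolation=2) for i in(a,b)]))
s=get_state();print(s['tool_pos'],s['tool_rot'],s['contact_force'],s['qpos'])
for n,(u0,v0) in(("top",(240,130)),("side",(270,130))):
  k=10/3
  for P in [(500.6,100.3,138),(500.6,100.3,97),tuple(s['tool_pos'])]:
    u,v=proj(n,np.array(P));print(n,P,((u-u0)*k,(v-v0)*k))
E
```

```text
[469.8729029   63.40493956 111.41707899] [-1.57121801e+00 -3.67308206e-04  8.28384792e-01] [-0.09609728 -0.06226839  0.39455288] [ 8.03597556e-02 -2.87332756e-01  1.99401371e+00 -5.98256599e-05
  1.43435562e+00 -2.31881317e+00]
top (500.6, 100.3, 138) (np.float64(159.22979376676628), np.float64(259.2020233063135))
top (500.6, 100.3, 97) (np.float64(163.2641293360833), np.float64(268.49054618224244))
top (np.float64(469.87290290494263), np.float64(63.40493955799734), np.float64(111.41707899294379)) (np.float64(204.95476399674982), np.float64(303.6403096344416))
side (500.6, 100.3, 138) (np.float64(109.79506727483587), np.float64(137.09537638625233))
side (500.6, 100.3, 97) (np.float64(112.47030923472191), np.float64(167.7700508136049))
side (np.float64(469.87290290494263), np.float64(63.40493955799734), np.float64(111.41707899294379)) (np.float64(86.75004572820114), np.float64(202.04468207322378))
```

View pics/c1.png

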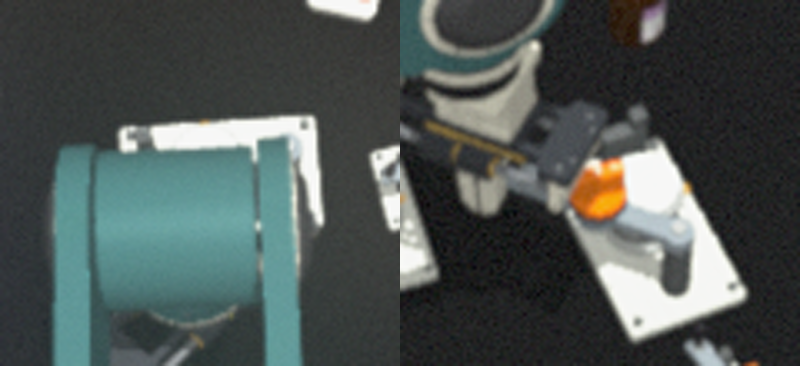

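```bash
python3 - <<'E'
import numpy as np
pv=np.array([610.5,2])
def T(op,off=13.5,yw=0.1):
    f=np.pi/2+yw+np.radians(op);t=np.array([np.sin(f),-np.cos(f)])
    return pv+145*np.array([np.cos(f),np.sin(f)])-off*t
p=np.array([469.5,63.5]);
for o in [42.5,40,38,36,34,32,30,28,26,24,22,20,18,16,14,12,10,8,6,4,2,0]:
    q=T(o);print(o,q.round(1),(q-p).round(1));p=q
E
```

```text
42.5 [493.4  88.5] [23.9 25. ]
40 [497.2  93.5] [3.9 5. ]
38 [500.5  97.4] [3.3 3.9]
36 [503.9 101.2] [3.4 3.8]
34 [507.4 104.9] [3.5 3.7]
32 [511.1 108.4] [3.7 3.5]
30 [514.9 111.8] [3.8 3.4]
28 [518.8 115.1] [3.9 3.3]
26 [522.8 118.2] [4.  3.1]
24 [526.9 121.2] [4.1 3. ]
22 [531.1 124.1] [4.2 2.8]
20 [535.4 126.8] [4.3 2.7]
18 [539.8 129.3] [4.4 2.5]
16 [544.3 131.7] [4.5 2.4]
14 [548.8 133.9] [4.6 2.2]
12 [553.5 136. ] [4.6 2.1]
10 [558.2 137.9] [4.7 1.9]
8 [563.  139.7] [4.8 1.7]
6 [567.8 141.2] [4.8 1.6]
4 [572.7 142.6] [4.9 1.4]
2 [577.6 143.9] [4.9 1.2]
0 [582.6 144.9] [5.  1.1]
```

Call:
move_arm --rows "3 3.3 0 0;3 3.3 0 0;3 3.3 0 0;3 3.3 0 0;2 2.2 0 0;2 2.2 0 0;2 2.2 0 0;0 0 0 0"

```text
t: 3.7
tool_pos: [487.8, 83.5, 110.6]
tool_rot: [-1.571, 0.0, 0.832]
contact_force: [0.9, 0.7, -0.0]
grip_width: 0.7
```

Next I bring it to the 42.5° contact point, then follow the arc at about 0.25 rad/s.

Call:
move_arm --rows "2.8 2.5 0 0;2.8 2.5 0 0;2 2.5 0 -1.2;2 2.5 0 -1.3;3.3 3.9 0 -2;3.4 3.8 0 -2;0 0 0 0"

```text
t: 4.4
tool_pos: [504.2, 101.4, 110.6]
tool_rot: [-1.571, -0.0, 0.717]
contact_force: [0.3, 0.4, -0.4]
grip_width: 0.6
```

Call:
move_arm --rows "3.5 3.7 0 -2;3.7 3.5 0 -2;3.8 3.4 0 -2;3.9 3.3 0 -2"

```text
t: 4.8
tool_pos: [518.8, 115.0, 110.6]
tool_rot: [-1.571, 0.0, 0.578]
contact_force: [-1.6, -1.6, 1.2]
grip_width: 0.4
```

Call:
move_arm --rows "4 3.1 0 -2;4.1 3 0 -2;4.2 2.8 0 -2;4.3 2.7 0 -2;4.4 2.5 0 -2;4.5 2.4 0 -2;4.6 2.2 0 -2"

```text
t: 5.5
tool_pos: [548.9, 133.8, 110.6]
tool_rot: [-1.571, 0.0, 0.334]
contact_force: [-2.0, 1.0, 0.0]
grip_width: 0.5
```

Call:
move_arm --rows "4.6 2.1 0 -2;4.7 1.9 0 -2;2.4 0.9 0 -1;2.4 0.8 0 -1"

```text
t: 5.9
tool_pos: [563.0, 139.4, 110.5]
tool_rot: [-1.571, 0.0, 0.23]
contact_force: [-1.7, 0.0, -0.1]
grip_width: 0.8
```

```bash
python3 - <<'E'
from h import *
a=read_camera("top")[130:240,240:360,::-1];b=read_camera("side")[130:240,270:390,::-1]
cv2.imwrite("pics/c2.png",np.hstack([cv2.resize(i,(400,366),interpolation=2) for i in(a,b)]))
E
```

```text
(no output)
```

View pics/c2.png

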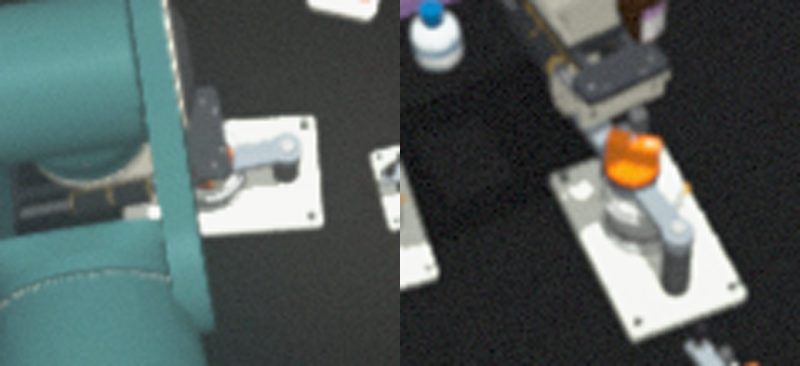

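The bridge is following and is about 8° open; the bar runs from the pivot at (285,150) under the gripper. The last stretch goes slowly, watching the force.

Call:
move_arm --rows "2.4 0.8 0 -1;2.4 0.8 0 -1;2.4 0.7 0 -1;2.4 0.7 0 -1;1.5 0.4 0 -1;1.5 0.4 0 0"

```text
t: 6.6
tool_pos: [575.8, 143.1, 110.6]
tool_rot: [-1.571, 0.0, 0.142]
contact_force: [-1.3, -0.6, -0.9]
grip_width: 0.3
```

Call:
move_arm --rows "1 0.2 0 0;1 0.2 0 0;1 0.2 0 0"

```text
t: 6.9
tool_pos: [578.7, 143.7, 110.6]
tool_rot: [-1.571, 0.0, 0.143]
contact_force: [-2.0, -2.5, -0.4]
grip_width: 0.3
```

Call:
move_arm --rows "1 0.2 0 0;1 0.2 0 0"

```text
t: 7.1
tool_pos: [580.7, 144.0, 110.6]
tool_rot: [-1.571, 0.0, 0.143]
contact_force: [-1.2, -1.7, -2.0]
grip_width: 0.6
```

Call:
move_arm --rows "1 0.2 0 0;0.5 0 0 0"

```text
t: 7.3
tool_pos: [581.9, 144.2, 110.6]
tool_rot: [-1.571, 0.001, 0.143]
contact_force: [-8.1, -3.5, 1.7]
grip_width: 0.9
```

Call:
move_arm --rows "0.5 0 0 0;0 0 0 0"

```text
t: 7.5
tool_pos: [581.9, 144.2, 110.5]
tool_rot: [-1.571, 0.002, 0.143]
contact_force: [-10.5, -4.3, 1.7]
grip_width: 0.8
```

Call:
move_arm --rows "0.5 0 0 0;0 0 0 0;0 0 0 0"

```text
t: 7.8
tool_pos: [582.0, 144.2, 110.5]
tool_rot: [-1.571, 0.003, 0.143]
contact_force: [-13.2, -4.3, 3.7]
grip_width: 0.8
```

It is home against the stop: x no longer advances and the force rises by about 3 N per 0.5 mm. I back off and look.

Call:
move_arm --rows "-5 0 0 0;-10 0 0 -5;-20 0 10 -8;-20 0 20 -8;-20 0 30 -8;-20 -5 30 -8;-20 -10 20 0;-20 -10 0 0;-5 0 0 0;0 0 0 0" --fingers 46

```text
t: 8.8
tool_pos: [443.1, 119.5, 220.9]
tool_rot: [-1.57, -0.001, -0.503]
contact_force: [0.6, 0.4, 0.8]
grip_width: 46.2
```

```bash
python3 - <<'E'
from h import *
a=read_camera("top")[130:240,240:360,::-1];b=read_camera("side")[150:230,290:377,::-1]
cv2.imwrite("pics/c3.png",np.hstack([cv2.resize(i,(400,366),interpolation=2) for i in(a,b)]))
cv2.imwrite("pics/side3.png",read_camera("side")[:,:,::-1])
print(get_state()['tool_pos'],get_state()['tool_rot'],get_state()['qpos'][5])
E
```

```text
[443.60869925 119.61239285 220.18121967] [-1.57107985e+00  5.10058042e-04 -5.02947462e-01] -0.8600774688381294
```

View pics/c3.png

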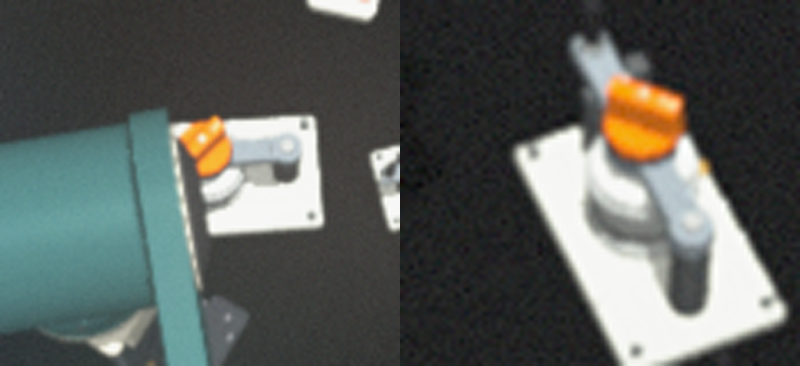

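```bash
python3 - <<'E'
from h import *
S=lambda x,y:(290+(x-400)*87/400-.4,150+y*80/366-.4)
a=onz("side",*S(613,86),138);b=onz("side",*S(685,106),138);c=onz("side",*S(643,93),138)
print(a,b,(a+b)/2,c,np.linalg.norm(a-b),np.degrees(np.arctan2(*(b-a)[::-1])))
T=lambda x,y:(240+x*.3-.35,130+y*.3-.35)
print("top telltale",onz("top",*T(202,140),138),"pivot",onz("top",*T(287,146),98))
pv=np.array([610.5,2]);print(pv+70*np.array([-.1,.995]))
u,v=proj("side",np.array([603.5,71.6,138]));print((u+.4-290)*400/87+400,(v+.4-150)*366/80)
E
```

```text
[586.72894193  82.50863034] [621.71750285  56.0752107 ] [604.22322239  69.29192052] [601.66708294  72.37764591] 43.851169532380375 -37.070590159239124
top telltale [602.17661619  71.33223539] pivot [610.6973264    1.48542961]
[603.5   71.65]
646.4395001594529 93.25412627703388
```

Call:
move_arm --rows "20 -6 0 -4.6;20 -6 0 -4.6;20 -6 0 0;20 -6 0 0;20 -6 0 0;20 -6 0 0;20 -6 0 0;19 -6 0 0;0 0 -15 0;0 0 -15 0"

```text
t: 9.95
tool_pos: [602.3, 71.5, 188.6]
tool_rot: [-1.572, 0.001, -0.664]
contact_force: [0.0, 0.1, -0.4]
grip_width: 45.6
```

Call:
move_arm --rows "0 0 -20 0;0 0 -20 0;0 0 -15 0;0 0 -10 0;0 0 -7 0;0 0 0 0;0 0 0 0"

```text
t: 10.65
tool_pos: [602.4, 71.4, 119.3]
tool_rot: [-1.57, -0.001, -0.664]
contact_force: [-1.1, 0.1, 0.1]
grip_width: 45.8
```

Call:
move_arm --rows "0.5 0 -3.5 0;0 0 0 0;0 0 0 0;0 0 0 0;0 0 0 0;0 0 0 0;0 0 0 0;0 0 0 0" --fingers 0 --squeeze 22

```text
t: 11.45
tool_pos: [602.8, 71.6, 115.4]
tool_rot: [-1.57, -0.0, -0.664]
contact_force: [2.1, 4.7, 1.5]
grip_width: 14.6
```

```bash
python3 - <<'E'
from h import *
b=read_camera("side")[130:230,280:390,::-1]
cv2.imwrite("pics/c4.png",cv2.resize(b,(660,600),interpolation=2))
s=get_state();print(s)
E
```

```text
{'t': 11.5, 'qpos': array([ 7.59732055e-02,  1.52959720e-02,  1.71605275e+00,  4.24498849e-04,
        1.40969279e+00, -8.31308153e-01]), 'joint_vel': array([-0.00123603,  0.00024158,  0.00032533, -0.00080805,  0.00208006,
        0.00030125]), 'effort': array([-2.87199162e+00, -6.03603101e+01, -5.80673504e+01, -1.40907370e+00,
        7.21393358e-01, -2.24622991e-02]), 'tool_pos': array([602.81285402,  71.58676644, 115.37283126]), 'tool_rot': array([-1.57011532e+00, -1.24786027e-04, -6.63582988e-01]), 'contact_force': array([1.66647712, 5.34461706, 2.02921516]), 'moment': array([ 0.94887805, -0.51527236, -0.01472589]), 'grip_width': 14.084903497770473}
```

View pics/c4.png

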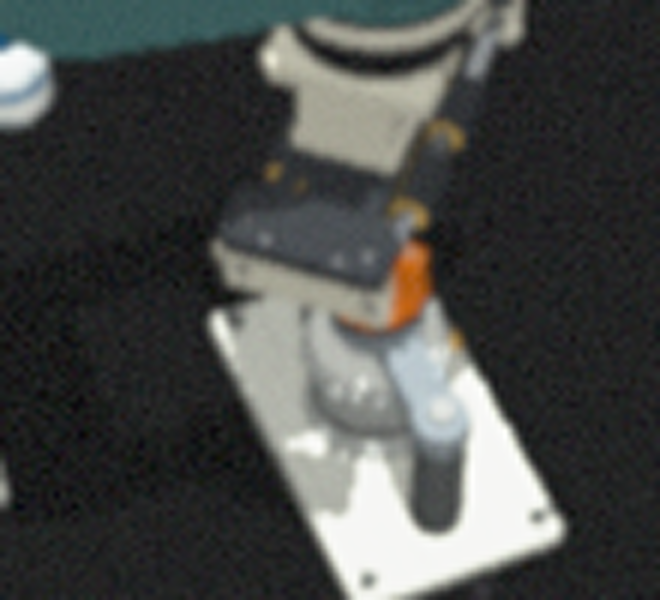

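Grip is on the wing (14.1 mm wide). I nudge to release the side load with a slight bias towards the stop, then start turning.

```bash
cat > m.py <<'E'
from workcell import *
import numpy as np
s=get_state();print(round(s['t'],2),s['tool_pos'].round(1),'yaw',round(np.degrees(s['tool_rot'][2]),1),'F',s['contact_force'].round(1),'M',s['moment'].round(3),'e6',round(s['effort'][5],3),'w',round(s['grip_width'],1))
E
```

Call:
move_arm --rows "0.8 0.8 0 0;0 0 0 0;0 0 0 -4;0 0 0 -4;0 0 0 0" --squeeze 25

```text
t: 12.0
tool_pos: [603.4, 71.9, 115.3]
tool_rot: [-1.571, -0.0, -0.805]
contact_force: [-2.9, -1.2, 5.3]
grip_width: 13.7
```

```bash
python3 m.py
```

```text
12.0 [603.4  71.9 115.3] yaw -46.1 F [-2.9 -1.2  5.3] M [-0.233  0.438  0.016] e6 1.725 w 13.7
```

Call:
move_arm --rows "0 0 0 -5;0 0 0 -5;0 0 0 -5;0 0 0 -5;0 0 0 -5;0 0 0 -5;0 0 0 0"

```text
t: 12.7
tool_pos: [603.9, 72.2, 115.4]
tool_rot: [-1.57, -0.0, -1.327]
contact_force: [3.6, 1.9, 2.9]
grip_width: 13.8
```

```bash
python3 m.py
```

```text
12.7 [603.9  72.2 115.4] yaw -76.0 F [3.6 1.9 2.9] M [ 0.248 -0.707  0.006] e6 2.171 w 13.8
```

Call:
move_arm --rows "0 0 0 -4;0 0 0 -4;0 0 0 0"

```text
t: 13.0
tool_pos: [604.0, 72.2, 115.4]
tool_rot: [-1.569, 0.0, -1.465]
contact_force: [4.1, 1.4, 2.6]
grip_width: 13.8
```

```bash
python3 m.py
```

```text
13.0 [604.   72.2 115.4] yaw -83.9 F [4.1 1.4 2.6] M [ 0.322 -1.02   0.071] e6 1.552 w 13.8
```

Call:
move_arm --rows "1 0.2 0 -3;0 0 0 -3;0 0 0 0"

```text
t: 13.3
tool_pos: [604.4, 72.3, 115.3]
tool_rot: [-1.571, -0.0, -1.569]
contact_force: [-0.7, 0.8, 4.9]
grip_width: 13.8
```

```bash
python3 m.py
```

```text
13.3 [604.4  72.3 115.3] yaw -89.9 F [-0.7  0.8  4.9] M [ 0.047  0.171 -0.027] e6 1.21 w 13.8
```

Call:
move_arm --rows "0.5 0 0 -3;0 0 0 -3;0 0 0 0"

```text
t: 13.6
tool_pos: [604.7, 72.3, 115.3]
tool_rot: [-1.571, -0.0, -1.673]
contact_force: [-4.0, 1.0, 5.9]
grip_width: 13.8
```

```bash
python3 m.py
```

```text
13.6 [604.7  72.3 115.3] yaw -95.9 F [-4.   1.   5.9] M [ 0.008  0.635 -0.012] e6 1.162 w 13.8
```

Call:
move_arm --rows "0 0 0 -3;0 0 0 -3;0 0 0 0"

```text
t: 13.9
tool_pos: [604.8, 72.2, 115.3]
tool_rot: [-1.571, -0.0, -1.778]
contact_force: [-1.9, 0.6, 6.0]
grip_width: 13.7
```

```bash
python3 m.py
```

```text
13.9 [604.8  72.2 115.3] yaw -101.9 F [-1.9  0.6  6. ] M [-0.018  0.396  0.07 ] e6 1.164 w 13.7
```

Call:
move_arm --rows "0.4 0 0 -3;0 0 0 -3;0 0 0 0"

```text
t: 14.2
tool_pos: [605.1, 72.2, 115.3]
tool_rot: [-1.571, -0.0, -1.883]
contact_force: [-4.2, 0.2, 6.1]
grip_width: 13.9
```

```bash
python3 m.py
```

```text
14.2 [605.1  72.2 115.3] yaw -107.9 F [-4.2  0.2  6.1] M [-0.082  0.732  0.015] e6 1.161 w 13.9
```

Call:
move_arm --rows "0.3 0 0 -3;0 0 0 -3;0 0 0 0"

```text
t: 14.5
tool_pos: [605.3, 72.2, 115.3]
tool_rot: [-1.572, -0.001, -1.987]
contact_force: [-5.0, 0.0, 8.1]
grip_width: 13.9
```

```bash
python3 m.py
```

```text
14.5 [605.3  72.2 115.3] yaw -113.9 F [-5.   0.   8.1] M [-0.098  0.934  0.047] e6 1.16 w 13.9
```

Call:
move_arm --rows "0.2 0 0 -3;0 0 0 -3;0 0 0 0"

```text
t: 14.8
tool_pos: [605.4, 72.1, 115.3]
tool_rot: [-1.572, -0.001, -2.092]
contact_force: [-5.0, -0.3, 7.4]
grip_width: 14.0
```

```bash
python3 m.py
```

```text
14.8 [605.4  72.1 115.3] yaw -119.9 F [-5.  -0.3  7.4] M [-0.214  1.003  0.042] e6 1.161 w 14.0
```

Call:
move_arm --rows "0 0 0 -3;0 0 0 -3;0 0 0 0"

```text
t: 15.1
tool_pos: [605.5, 72.1, 115.3]
tool_rot: [-1.571, -0.001, -2.197]
contact_force: [-4.2, -0.3, 6.2]
grip_width: 14.0
```

```bash
python3 m.py
```

```text
15.1 [605.5  72.1 115.3] yaw -125.9 F [-4.2 -0.3  6.2] M [-0.263  0.802  0.055] e6 1.163 w 14.0
```

Call:
move_arm --rows "0 0 0 -3;0 0 0 -3;0 0 0 0"

```text
t: 15.4
tool_pos: [605.6, 72.0, 115.3]
tool_rot: [-1.571, -0.001, -2.302]
contact_force: [-3.4, -2.1, 7.5]
grip_width: 14.1
```

```bash
python3 m.py
```

```text
15.4 [605.6  72.  115.3] yaw -131.9 F [-3.4 -2.1  7.5] M [-0.416  0.674  0.037] e6 1.166 w 14.1
```

Call:
move_arm --rows "0 0 0 -3;0 0 0 -3;0 0 0 0"

```text
t: 15.7
tool_pos: [605.7, 71.9, 115.3]
tool_rot: [-1.57, -0.001, -2.406]
contact_force: [-1.8, -2.7, 5.5]
grip_width: 13.7
```

```bash
python3 m.py
```

```text
15.7 [605.7  71.9 115.3] yaw -137.9 F [-1.8 -2.7  5.5] M [-0.511  0.428  0.007] e6 1.168 w 13.7
```

Call:
move_arm --rows "0 0 0 -3;0 0 0 -3;0 0 0 0"

```text
t: 16.0
tool_pos: [605.8, 71.8, 115.3]
tool_rot: [-1.57, -0.001, -2.511]
contact_force: [-1.1, -2.9, 5.7]
grip_width: 13.8
```

```bash
python3 m.py
```

```text
16.0 [605.8  71.8 115.3] yaw -143.9 F [-1.1 -2.9  5.7] M [-0.635  0.324 -0.005] e6 1.17 w 13.8
```

Call:
move_arm --rows "0 0 0 -3;0 0 0 -3;0 0 0 0"

```text
t: 16.3
tool_pos: [605.9, 71.7, 115.3]
tool_rot: [-1.57, -0.0, -2.616]
contact_force: [-1.9, -5.1, 5.6]
grip_width: 13.9
```

```bash
python3 m.py
```

```text
16.3 [605.9  71.7 115.3] yaw -149.9 F [-1.9 -5.1  5.6] M [-0.749  0.17   0.006] e6 1.173 w 13.9
```

Call:
move_arm --rows "0.5 -0.5 0 -3;0 0 0 -3;0 0 0 0"

```text
t: 16.6
tool_pos: [606.1, 71.4, 115.3]
tool_rot: [-1.57, -0.001, -2.721]
contact_force: [-4.3, -2.2, 7.4]
grip_width: 13.9
```

```bash
python3 m.py
```

```text
16.6 [606.1  71.4 115.3] yaw -155.9 F [-4.3 -2.2  7.4] M [-0.404  0.757  0.055] e6 1.166 w 13.9
```

Call:
move_arm --rows "0.2 -0.2 0 -3;0 0 0 -3;0 0 0 0"

```text
t: 16.9
tool_pos: [606.3, 71.3, 115.3]
tool_rot: [-1.57, -0.001, -2.825]
contact_force: [-4.6, -1.2, 6.8]
grip_width: 14.0
```

```bash
python3 m.py
```

```text
16.9 [606.3  71.3 115.3] yaw -161.9 F [-4.6 -1.2  6.8] M [-0.253  0.819  0.017] e6 1.167 w 14.0
```

Call:
move_arm --rows "0.2 -0.2 0 -3;0 0 0 -3;0 0 0 0"

```text
t: 17.2
tool_pos: [606.3, 71.1, 115.3]
tool_rot: [-1.57, -0.001, -2.93]
contact_force: [-5.3, -2.0, 7.4]
grip_width: 13.6
```

```bash
python3 m.py
```

```text
17.2 [606.3  71.1 115.3] yaw -167.9 F [-5.3 -2.   7.4] M [-0.289  1.027  0.028] e6 1.197 w 13.6
```

Call:
move_arm --rows "0.2 -0.2 0 -3;0 0 0 -3;0 0 0 0"

```text
t: 17.5
tool_pos: [606.4, 70.9, 115.3]
tool_rot: [-1.57, -0.001, -3.034]
contact_force: [-6.1, -2.1, 8.6]
grip_width: 14.1
```

```bash
python3 m.py
```

```text
17.5 [606.4  70.9 115.3] yaw -173.9 F [-6.1 -2.1  8.6] M [-0.295  1.167  0.261] e6 1.345 w 14.1
```

Torque is climbing: the foot has seated at about yaw −169°. Finer steps from here.

Call:
move_arm --rows "0 0 0 -3;0 0 0 0"

```text
t: 17.7
tool_pos: [606.4, 70.8, 115.3]
tool_rot: [-1.57, -0.001, -3.087]
contact_force: [-6.0, -2.3, 7.9]
grip_width: 13.4
```

```bash
python3 m.py
```

```text
17.7 [606.4  70.8 115.3] yaw -176.8 F [-6.  -2.3  7.9] M [-0.427  1.18   0.253] e6 1.305 w 13.4
```

Call:
move_arm --rows "0 0 0 -3;0 0 0 0"

```text
t: 17.9
tool_pos: [606.5, 70.8, 115.3]
tool_rot: [-1.57, -0.001, -3.139]
contact_force: [-5.8, -3.1, 6.8]
grip_width: 13.7
```

```bash
python3 m.py
```

```text
17.9 [606.5  70.8 115.3] yaw -179.8 F [-5.8 -3.1  6.8] M [-0.5    1.181  0.389] e6 1.354 w 13.7
```

Call:
move_arm --rows "0 0 0 -3;0 0 0 0"

```text
t: 18.1
tool_pos: [606.5, 70.7, 115.3]
tool_rot: [-1.57, -0.001, 3.092]
contact_force: [-5.2, -3.7, 6.9]
grip_width: 13.8
```

```bash
python3 m.py
```

```text
18.1 [606.5  70.7 115.3] yaw 177.1 F [-5.2 -3.7  6.9] M [-0.593  1.162  0.321] e6 1.36 w 13.8
```

Call:
move_arm --rows "0 0 0 -3;0 0 0 0"

```text
t: 18.3
tool_pos: [606.5, 70.6, 115.3]
tool_rot: [-1.569, -0.001, 3.039]
contact_force: [-5.3, -3.8, 7.9]
grip_width: 13.8
```

```bash
python3 m.py
```

```text
18.3 [606.5  70.6 115.3] yaw 174.1 F [-5.3 -3.8  7.9] M [-0.689  1.185  0.075] e6 1.134 w 13.8
```

First drop (0.39 → 0.08) is at about −184°. I go on to a second drop for certainty, still well inside three clicks.

Call:
move_arm --rows "0 -0.4 0 -4;0 0 0 0"

```text
t: 18.5
tool_pos: [606.5, 70.4, 115.3]
tool_rot: [-1.57, -0.001, 2.969]
contact_force: [-5.2, -2.4, 8.0]
grip_width: 14.0
```

```bash
python3 m.py
```

```text
18.5 [606.5  70.4 115.3] yaw 170.1 F [-5.2 -2.4  8. ] M [-0.415  1.211 -0.041] e6 1.307 w 14.0
```

Call:
move_arm --rows "0 0 0 -4;0 0 0 0"

```text
t: 18.7
tool_pos: [606.4, 70.3, 115.3]
tool_rot: [-1.57, -0.001, 2.899]
contact_force: [-6.4, -2.9, 7.3]
grip_width: 14.0
```

```bash
python3 m.py
```

```text
18.7 [606.4  70.3 115.3] yaw 166.1 F [-6.4 -2.9  7.3] M [-0.554  1.212  0.002] e6 1.389 w 14.0
```

Call:
move_arm --rows "0 0 0 -4;0 0 0 0"

```text
t: 18.9
tool_pos: [606.4, 70.2, 115.3]
tool_rot: [-1.569, -0.001, 2.829]
contact_force: [-5.8, -3.8, 8.3]
grip_width: 13.6
```

```bash
python3 m.py
```

```text
18.9 [606.4  70.2 115.3] yaw 162.1 F [-5.8 -3.8  8.3] M [-0.72   1.269  0.077] e6 1.432 w 13.6
```

Call:
move_arm --rows "0 0 0 -4;0 0 0 0"

```text
t: 19.1
tool_pos: [606.3, 70.1, 115.2]
tool_rot: [-1.569, -0.001, 2.759]
contact_force: [-6.1, -4.6, 8.1]
grip_width: 14.1
```

```bash
python3 m.py
```

```text
19.1 [606.3  70.1 115.2] yaw 158.1 F [-6.1 -4.6  8.1] M [-0.829  1.368  0.191] e6 1.534 w 14.1
```

Call:
move_arm --rows "0 -0.4 0 -4;0 0 0 0"

```text
t: 19.3
tool_pos: [606.3, 70.0, 115.3]
tool_rot: [-1.569, -0.001, 2.69]
contact_force: [-7.2, -3.0, 8.0]
grip_width: 13.6
```

```bash
python3 m.py
```

```text
19.3 [606.3  70.  115.3] yaw 154.1 F [-7.2 -3.   8. ] M [-0.483  1.357  0.257] e6 1.616 w 13.6
```

Call:
move_arm --rows "0 0 0 -4;0 0 0 0"

```text
t: 19.5
tool_pos: [606.3, 69.9, 115.3]
tool_rot: [-1.569, -0.001, 2.62]
contact_force: [-7.3, -3.8, 8.3]
grip_width: 13.7
```

```bash
python3 m.py
```

```text
19.5 [606.3  69.9 115.3] yaw 150.1 F [-7.3 -3.8  8.3] M [-0.618  1.465  0.337] e6 1.705 w 13.7
```

Call:
move_arm --rows "0 0 0 -4;0 0 0 0"

```text
t: 19.7
tool_pos: [606.3, 69.8, 115.3]
tool_rot: [-1.569, -0.001, 2.55]
contact_force: [-7.2, -3.0, 8.2]
grip_width: 13.8
```

```bash
python3 m.py
```

```text
19.7 [606.3  69.8 115.3] yaw 146.1 F [-7.2 -3.   8.2] M [-0.769  1.515  0.332] e6 1.715 w 13.8
```

Call:
move_arm --rows "0 0 0 -3;0 0 0 0"

```text
t: 19.9
tool_pos: [606.2, 69.7, 115.3]
tool_rot: [-1.569, -0.001, 2.498]
contact_force: [-9.4, -3.9, 7.3]
grip_width: 13.9
```

```bash
python3 m.py
```

```text
19.9 [606.2  69.7 115.3] yaw 143.1 F [-9.4 -3.9  7.3] M [-0.854  1.625  0.007] e6 1.023 w 13.9
```

Call:
move_arm --rows "0 0 0 -2;0 0 0 0"

```text
t: 20.1
tool_pos: [606.2, 69.7, 115.3]
tool_rot: [-1.568, -0.001, 2.464]
contact_force: [-8.8, -4.6, 9.3]
grip_width: 13.9
```

```bash
python3 m.py
```

```text
20.1 [606.2  69.7 115.3] yaw 141.2 F [-8.8 -4.6  9.3] M [-0.897  1.679  0.005] e6 0.654 w 13.9
```

Second drop is at about 144.5°, 31° after the first, so two clicks. Release and rise.

Call:
move_arm --rows "0 0 0 0;0 0 0 0;0 0 0 0;0 0 0 0;0 0 0 0;0 0 10 0;0 0 20 0;0 0 30 0;0 0 30 0;0 0 30 0" --fingers 46

```text
t: 21.1
tool_pos: [606.8, 70.4, 237.3]
tool_rot: [-1.571, 0.0, 2.461]
contact_force: [0.1, 1.0, -0.2]
grip_width: 45.9
```

Call:
move_arm --rows "-20 0 0 0;-30 0 0 0;-30 0 0 0;-30 0 0 0;-30 0 0 0;-20 0 0 0;0 0 0 0;0 0 0 0"

```text
t: 21.9
tool_pos: [447.1, 70.5, 236.1]
tool_rot: [-1.572, 0.001, 2.461]
contact_force: [-0.2, -0.8, 0.4]
grip_width: 46.0
```

```bash
python3 m.py; python3 - <<'E'
from h import *
b=read_camera("side")[:,:,::-1].copy();cv2.imwrite("pics/side5.png",b)
x=[cv2.resize(i[150:230,290:377],(400,366),interpolation=2) for i in (cv2.imread("pics/side3.png"),b)]
cv2.imwrite("pics/c5.png",np.hstack(x))
a=cv2.imread("pics/side0.png");d=cv2.absdiff(a,b).max(2)
for n,(u,v) in dict(brown=(342,126),buf=(281,141),beaker=(413,297),vial=(357,344)).items(): print(n,d[v-18:v+18,u-15:u+15].max())
E
```

```text
21.9 [447.1  70.5 236.1] yaw 141.0 F [-0.2 -0.8  0.4] M [ 0.052 -0.002  0.046] e6 0.014 w 46.0
brown 32
buf 219
beaker 28
vial 26
```

View pics/c5.png

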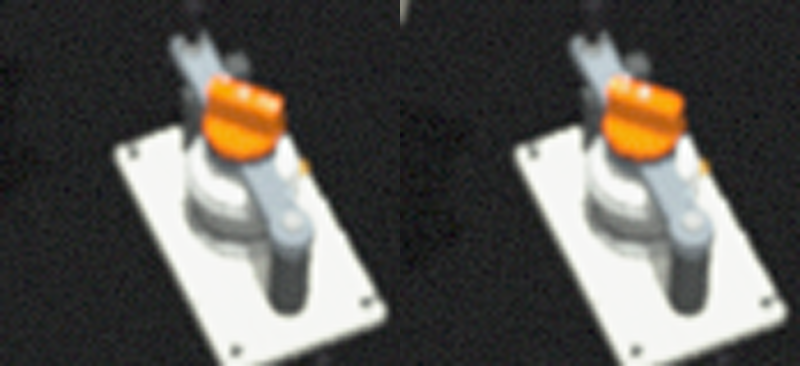

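```bash
python3 - <<'E'
from h import *
t=read_camera("top")[:,:,::-1].copy();a=cv2.imread("pics/top0.png")
for n,(u,v) in dict(brown=(228,152),buf=(216,218),beaker=(422,162),vial=(443,218)).items():
    g=[cv2.cvtColor(i[v-16:v+16,u-16:u+16],6).astype(np.float32) for i in(a,t)]
    print(n,cv2.absdiff(*g).max(),cv2.phaseCorrelate(*g))
p,q=[cv2.cvtColor(cv2.imread(f"pics/side{k}.png")[152:215,325:362],6).astype(np.float32) for k in(3,5)]
print("bridge/cap",cv2.phaseCorrelate(p,q)); e=cv2.matchTemplate(q[:20,:],p[4:16,6:20],5);print(cv2.minMaxLoc(e))
E
```

```text
brown 29.0 ((0.14746743935465645, -0.07699031907455023), 0.9202434495091438)
buf 10.0 ((-0.034597270768689015, 0.12039672697584614), 0.9623898342251778)
beaker 10.0 ((0.028225553346574728, -0.044013102331138754), 0.9756104471161962)
vial 11.0 ((-0.020412258043510434, -0.0021840737491274353), 0.9980319519527256)
bridge/cap ((0.0004002844289239249, -0.007072154004234221), 0.9857810551300645)
(-0.5723922252655029, 0.9982597231864929, (0, 8), (6, 4))
```

Bystanders haven't moved, the bridge is still exactly where the push left it, and the arm is clear. Handing in.

```bash
python3 -c "
from workcell import *
print(job_done())"
```

```text
the job is handed in; nothing more can be done
None
```

I closed the largest station and tightened its orange cap by what I felt as two clicks. I then handed the job in at about 22 s; the hand-in gives no verdict.

- **Bridge:** I pushed the handle pin slowly round from about 42° open with the fingers shut. It stopped against its jaw with about 14 N on the tool.
- **Cap:** I gripped the wing at 25 N and turned it clockwise, pressing the bridge lightly towards its stop. After about 130° of free travel the torque rose to about 0.39 N m and fell to about zero. It rose again to about 0.34 N m and fell to zero 31° later, close to the 30° click spacing. I let go there and rose clear.
- **First click:** the first drop came only about 15–18° after I first felt the torque rise, sooner than a full click spacing. I turned on to the second drop to be sure of at least one click.
- **Final checks:** compared with the picture taken right after the push, the bridge had not shifted (under 0.1 pixel). The bottles, beaker and vial were within about 0.2 pixel of their start. The robot touched nothing, with a tool force of about zero.
- **Disagreeing check:** a side-view comparison flagged the buffer bottle. I put this down to the arm covering it, since the top view showed the bottle unmoved.
- **During the turn:** the tool drifted 2–3 mm towards +x and once pulled the bridge slightly the opening way, with about 4 N. This was before any click, and I corrected it.

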